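Set the screw-on rest and lay the batten across

ROBOT

A 6-joint arm with a two-finger parallel gripper is mounted at the origin on the work surface. World frame = base frame: x ahead of the robot, y to its left, z up, the work surface at z = 0. Lengths are in m, angles in rad, forces in N, time in s.
With the tool pointing down it reaches from about 0.375 to 0.825 m from the base axis. Payload 5.5 kg.
Tool frame: the origin (TCP) lies midway between the tips of the shut fingers; the grasp point (between the pads) lies bot.grasp_offset behind it (bot.grasp_offset is the distance from the TCP to the grasp point, in m); z points along the fingers, x is the direction in which the jaws open and shut, and the axes are right-handed (so a half turn about z gives the same grasp; the last joint's range is limited). The gripper opens to 85 mm and grips with 20 to 120 N. Pads are 22 mm wide; open, the fingers measure 114 mm over their backs; the gripper's body (76 mm by 85 mm) begins 54 mm behind the grasp point. The pads swing forward as they close: fully open they stand 13 mm farther back than shut.
Start: joints at [1.205, 0.314, -0.047, 1.21, 0, 1.571], TCP at [0.215, 0.56, 0.231] pointing down, gripper open.
Joint ranges: [-2.67, 2.67], [-0.69, 1.73], [-1.03, 1.25], [-2.08, 2.16], [-1.42, 1.45], [-3.14, 3.14]. Speed limits (rad/s): [2.39, 2.39, 3.01, 3.14, 3.14, 3.14].

INTERFACE

Orientations are given as a rotation vector (axis times angle).
In Python, from station import bot gives the robot as it stands.
- The arm moves only by the shell command python3 -m inch 'ROWS'. ROWS is JSON, a list of rows, each a list of 5 numbers: the finger opening in cm, from 0 to 8.54, then the shift along the tool's x, y, z in cm, then the turn about the tool's z in rad. In form: [[claw, x, y, z, twist], ...]. A call has 1 to 10 rows; each row is the pose to reach, as a shift and turn from the pose measured when the call began, along the tool's axes at that moment; what a row does not reach only later rows make up. A row lasts 1/8 s, in which the tool goes at most 62.5 mm and 10.7 degrees, less where a joint would pass 70% of its speed; a pose out of reach is approached as far as the arm can. A call with a gripper value outside its range is refused whole. The fingers move at their own pace and stop on an object; the grip force is fixed at half the most. Time passes only in rows, so rows that repeat a pose let the fingers close. It gives the time, the measured TCP pose, the force and the opening at its end, in the units of the state.
- bot.read_state(): the state, without advancing time (a new reading comes with each control period).
- bot.get_image(name): name is "scene" or "side" or "wrist"; returns a dict with "frame" (400x640x3 uint8, red, green, blue), "K" (3x3 intrinsics, pixels), "dist_coeffs" ([k1, k2, p1, p2, k3] as OpenCV has them; the pictures are not rectified), "cam_to_world" (4x4, takes a point from camera to world coordinates). Camera axes: x right, y down, z forward; pixel columns grow to the right and rows downward; lengths in m; the calibration is good to about 2 mm. A picture is of the moment at which its call begins. There is no depth.
- bot.close_job(): hands the job in, once; it reports no verdict.
Trained networks look in the newest picture that a camera, given by its name, has taken for a name from the list of things; names that differ only in an ending like _2 or _b are one class to them, and where a whole thing is asked for, a point or a joint stands for the part that bears it (a point fixed in the world has none). Each returns a list of dicts, best first, with "score" (0 to 1); they miss things now and then, are a little off and sometimes report something else, mostly with a low value. They report only what shows in the picture. A call takes as long as a camera call.
- bot.boxes_of(target, camera): "position" ([column, row] in pixels, amid what is visible of it).
The state is a dict: "time": time; "joint_positions": joint angles; "qvel": joint speeds; "joint_efforts": joint torques, N m; "tool_pos": TCP position; "ee_rot": TCP orientation; "force": force on the tool from outside, world axes, zero at the start; "ft_torque": the same for the moment, N m; "finger_gap": opening from 0.0 (shut) to 1.0 (fully open).
Only numpy, scipy, OpenCV 4.12 (cv2) and the standard library are available. Lean on these libraries where they do the work, as an engineer would, in place of code of your own. Each camera call takes 0.05 s, during which the arm holds its last target. There are 200 camera calls.

TASK

Screw the cross-slotted square head of the small rest rack down clockwise until you feel it grip its rubber washer, then carry on only to the very next position where one of its slots lines up with the slot of the other rest; do not overtighten it and do not back it off. Then lay the squared black batten gently in the slots of both rests, down on their floors and about centred between the two posts, let go, and leave the other things on the table where they are.

Things in the scene. Friction and masses are not known exactly. Their poses are not given: they have to be found in the camera images.
- rack: Free-standing steel rest rack, heavy, does not move. Dark base plate 90 x 250 x 14 mm; origin at the centre of its underside, z up, its y axis runs along the plate through both posts. A fixed rest stands at y = -85 mm and the screw-on head at y = +85 mm. A batten lying in both rests lies along this y axis at x = 0.
- rest_floor (a point): Centre of the slot floor of the fixed rest (at rack y = -85 mm, 100 mm above the table). The rest is a round aluminium disc 54 mm across and 30 mm high with two black rubber cheeks 10 mm thick, 38 mm long and 20 mm high on top; the slot between them is 18 mm wide, open at both ends and runs along the rack's y axis.
- head_floor (a point): Centre of the top face (slot floor) of the screw-on head, on its vertical turning axis. A square aluminium block 40 x 40 mm, 26 mm high (underside 26 mm below this point), sides square to this point's x and y, with a black rubber post 10 x 10 x 20 mm near each top corner (38 mm over the posts): two crossing slots 18 mm wide along x and y, one in line every quarter turn. Grip its flats, 40 N.
- post_top (a point): Top of the head's post. Right-hand thread: clockwise from above lowers the head 0.8 mm per rad. It turns freely (0.06 N m) for an unknown 0.3 to 2.2 rad, then grips its rubber washer (0.4 N m, felt best in slow small turns); the lined-up position is 0.3 to 1.4 rad further, its slot floor then level with the other's. Let go, it springs back under 0.05 rad and stays; turned back it is loose.
- batten: Squared, straight, blackened timber batten, 14 mm wide (x), 280 mm long (y), 18 mm high (z), 0.12 kg, lying flat on the table; origin at the centre of its underside, y along its length.
- plank_piece: Bystander: broad flat black timber fragment about 150 mm across, 16 mm thick, lying loose; origin at its underside.
- chip: Bystander: small flat black timber chip about 55 mm, 10 mm thick, loose, between the robot and the rack.
- wedge_piece: Bystander: flat black timber fragment about 120 mm, 14 mm thick, loose.
- stone: Bystander: grey pebble 40 mm across, 22 mm high, loose.
- jar: Bystander: clear capped jar, 60 mm across and 85 mm high, loose, origin under its centre.
- brush: Bystander: hand brush lying loose on the table.

How it is judged:
By the outcome, as a careful person would: the job done as asked, in the order asked, and still so for the second after the job is handed in, with the robot touching nothing.
It also fails if it takes over 72 s, if anything falls off the work surface, if the arm or the gripper's body presses on something with over 40 N, if the wrist force passes 120 N, or if a joint passes its speed limit or range.

## Working session

There is one attempt and no reset: what is moved stays moved. The work goes in short steps, Python scripts to look and compute and a shell command to move; the robot and the scene stay as the last step left them, time stands still between calls to the robot, and variables do not carry over. Pictures are saved under pics/ and viewed, about 8 in all and at most 12, crops included, and the job is handed in when it is done.

```bash
mkdir -p pics; ls; cat > h.py <<'E'
import numpy as np, cv2
from scipy.spatial.transform import Rotation as R
from station import bot
def img(n,save=None):
    d=bot.get_image(n)
    if save: cv2.imwrite('pics/'+save,d['frame'][:,:,::-1])
    return d
def ray(d,px):
    K=np.array(d['K']);D=np.array(d['dist_coeffs']);T=np.array(d['cam_to_world'])
    u=cv2.undistortPoints(np.array([[px]],float),K,D)[0,0]
    v=T[:3,:3]@np.array([u[0],u[1],1]);return T[:3,3],v/np.linalg.norm(v)
def onz(d,px,z):
    o,v=ray(d,px);return o+v*(z-o[2])/v[2]
def tri(rs):
    A=sum(np.eye(3)-np.outer(v,v) for o,v in rs);b=sum((np.eye(3)-np.outer(v,v))@o for o,v in rs)
    return np.linalg.solve(A,b)
def proj(d,P):
    T=np.linalg.inv(np.array(d['cam_to_world']));P=np.atleast_2d(P).astype(float)
    return cv2.projectPoints(P,cv2.Rodrigues(T[:3,:3])[0],T[:3,3],np.array(d['K']),np.array(d['dist_coeffs']))[0][:,0]
E
python3 - <<'E'
from h import *
np.set_printoptions(precision=3,suppress=True)
D={c:img(c,c+'0.png') for c in('scene','side','wrist')}
im=np.vstack([D['scene']['frame'],D['side']['frame']])
s=bot.read_state();print(s['tool_pos'],s['ee_rot'],bot.grasp_offset,s['time'])
for c in D:
  print(c,np.array(D[c]['cam_to_world'])[:3,3],D[c]['K'][0][0])
  for t in['rack','rest_floor','head_floor','post_top','batten','chip','plank_piece','wedge_piece','stone','jar','brush']:
    print(t,[(round(b['score'],2),np.round(b['position']).tolist()) for b in bot.boxes_of(t,c)[:2]])
E
```

```text
pics
[0.214 0.56  0.231] [ 2.588  1.78  -0.002] 0.0187 0.15
scene [ 1.06  -0.474  0.83 ] 380.9061223627866
rack [(0.58, [278.0, 266.0])]
rest_floor [(0.86, [281.0, 268.0])]
head_floor [(0.86, [303.0, 227.0])]
post_top [(0.98, [280.0, 267.0])]
batten [(0.76, [333.0, 189.0]), (0.59, [235.0, 374.0])]
chip [(0.7, [257.0, 225.0])]
plank_piece [(0.84, [405.0, 229.0])]
wedge_piece [(0.77, [158.0, 292.0])]
stone [(0.64, [367.0, 256.0])]
jar [(0.64, [235.0, 375.0]), (0.38, [381.0, 154.0])]
brush [(0.96, [379.0, 153.0])]
side [ 0.139 -0.795  0.885] 480.2246150778524
rack [(0.96, [352.0, 271.0])]
rest_floor [(0.81, [352.0, 275.0]), (0.39, [234.0, 170.0])]
head_floor [(0.7, [332.0, 229.0])]
post_top [(0.62, [355.0, 272.0])]
batten [(0.83, [263.0, 212.0])]
chip [(0.6, [276.0, 288.0])]
plank_piece [(0.59, [339.0, 188.0]), (0.55, [352.0, 275.0])]
wedge_piece [(0.98, [353.0, 387.0])]
stone [(0.49, [362.0, 217.0])]
jar [(0.8, [471.0, 324.0])]
brush [(0.67, [234.0, 169.0])]
wrist [0.151 0.584 0.374] 295.82937617300206
rack []
rest_floor []
head_floor []
post_top [(0.17, [275.0, 322.0])]
batten [(0.61, [167.0, 395.0])]
chip []
plank_piece []
wedge_piece []
stone []
jar []
brush [(0.64, [275.0, 321.0])]
```

View pics/scene0.png

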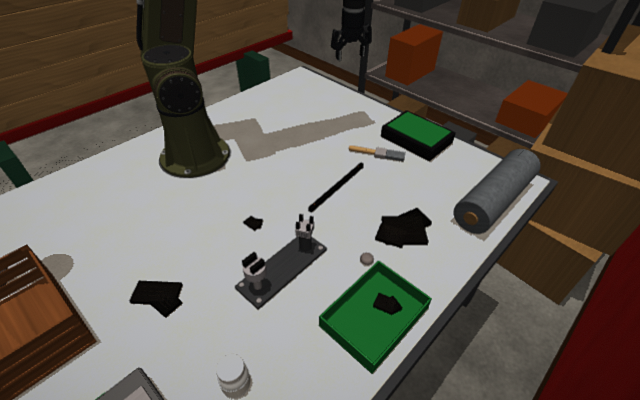

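View pics/side0.png

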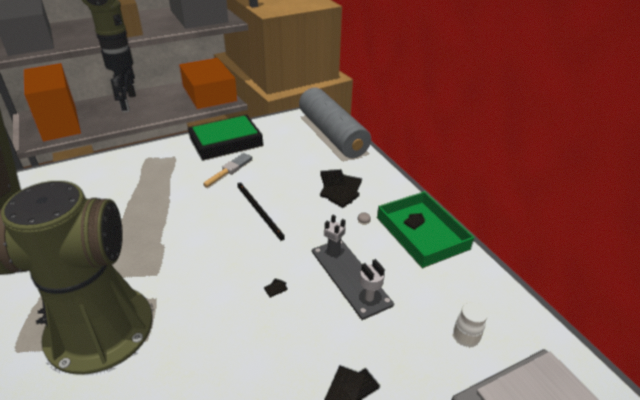

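The scene view shows the rack from (247,297) to (315,243), with the fixed rest at about (254,268) and the four-post head at about (305,228). The batten runs from (311,208) to (361,166). The side view has the head at (335,230), the fixed rest at (372,280), and the batten from (240,185) to (282,238).

```bash
python3 - <<'E'
from h import *
np.set_printoptions(precision=4,suppress=True)
S=img('scene');T=img('side')
for n,a,b in[('rest',(254,263),(372,272)),('head',(304.5,226),(334.5,228))]: print(n,tri([ray(S,a),ray(T,b)]))
# plate corners z=.014
for p in[(236,287),(258,307),(326,248)]: print('sc corner',onz(S,p,.014))
for p in[(313,250),(363,316),(392,302)]: print('sd corner',onz(T,p,.014))
for p in[(311,208),(361,166)]: print('bat sc',onz(S,p,.012))
for p in[(240,185),(282,237)]: print('bat sd',onz(T,p,.012))
for n,a,b in[('chip',(256,223),(276,288)),('stone',(367,259),(364,218)),('plank',(405,229),(340,187))]: print(n,onz(S,a,.01),onz(T,b,.01))
for n,d,x,y,w,h in[('a',S,225,150,160,165),('b',T,230,170,180,155)]:
  c=cv2.resize(d['frame'][y:y+h,x:x+w],None,fx=4,fy=4,interpolation=cv2.INTER_CUBIC)
  cv2.imwrite(f'pics/crop_{n}.png',c[:600,:,::-1])
E
```

```text
rest [ 0.5805 -0.195   0.1041]
head [ 0.5767 -0.0267  0.0988]
sc corner [ 0.546  -0.2364  0.014 ]
sc corner [ 0.6282 -0.2337  0.014 ]
sc corner [0.6208 0.0091 0.014 ]
sd corner [0.5338 0.0055 0.014 ]
sd corner [ 0.5428 -0.2341  0.014 ]
sd corner [ 0.6241 -0.2285  0.014 ]
bat sc [0.4815 0.0898 0.012 ]
bat sc [0.4602 0.3504 0.012 ]
bat sd [0.4572 0.357  0.012 ]
bat sd [0.4815 0.0876 0.012 ]
chip [ 0.41   -0.0638  0.01  ] [ 0.3991 -0.0695  0.01  ]
stone [0.7227 0.0612 0.01  ] [0.721  0.0631 0.01  ]
plank [0.733  0.2212 0.01  ] [0.7291 0.2201 0.01  ]
```

```bash
cat >> h.py <<'E'
def go(P,yaw=None,s=None):
    "shift cm along tool axes and twist to TCP position P and tool-x yaw"
    s=s or bot.read_state();M=R.from_rotvec(s['ee_rot']).as_matrix()
    y0=np.arctan2(M[1,0],M[0,0]);d=M.T@(np.array(P)-s['tool_pos'])*100
    tw=None if yaw is None else -((yaw-y0+np.pi)%(2*np.pi)-np.pi)
    print('shift',np.round(d,2),'twist',tw,'yaw',round(y0,4),'tcp',np.round(s['tool_pos'],4),'q',np.round(s['joint_positions'],2),'t',round(s['time'],2))
    print(' F',np.round(s['force'],1),'T',np.round(s['ft_torque'],2),'gap',round(s['finger_gap'],3),'tilt',np.round(M[2],3))
E
python3 - <<'E'
from h import *
go([.578,-.027,.25],-2.9)
d=img('wrist');M=R.from_rotvec(bot.read_state()['ee_rot']).as_matrix()
C=np.array(d['cam_to_world']);print(M.T@(C[:3,3]-bot.read_state()['tool_pos']),M.T@C[:3,:3])
E
```

```text
shift [-41.84  54.94  -1.87] twist -2.1781914045387545 yaw 1.205 tcp [0.2146 0.5603 0.2313] q [ 1.21  0.31 -0.05  1.21 -0.    1.57] t 1.9
 F [-0.1 -0.2 -0.3] T [ 0.03  0.06 -0.03] gap 0.999 tilt [-0.  0. -1.]
[-0.00047951 -0.06735759 -0.14349923] [[ 9.99999814e-01  2.83955932e-04  5.40492897e-04]
 [-4.19003894e-04  9.63066225e-01  2.69264312e-01]
 [-4.44071255e-04 -2.69264488e-01  9.63066165e-01]]
```

View pics/crop_a.png

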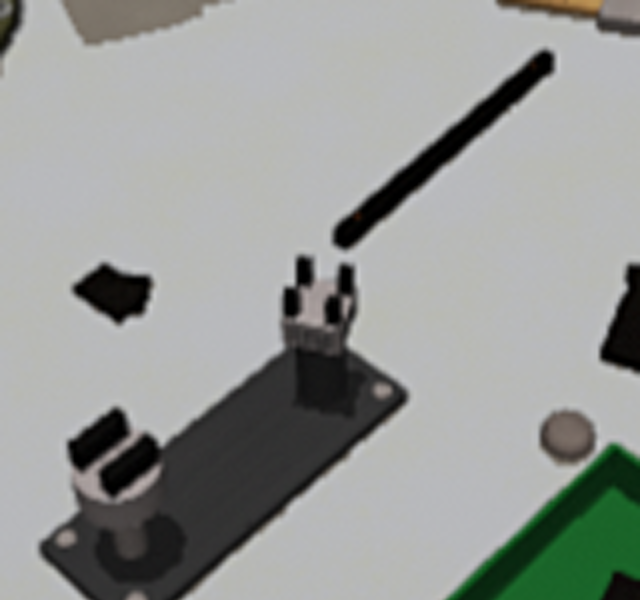

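The crop shows the head at about (320,305) with its four posts clearly rotated relative to the rack, and the batten top right from (345,238) to (545,60). Moving over the head.

```bash
R1='x'; python3 -m inch '[[8.5,-41.8,54.9,-1.9,-0.6],[8.5,-41.8,54.9,-1.9,-1.2],[8.5,-41.8,54.9,-1.9,-2.18],[8.5,-41.8,54.9,-1.9,-2.18],[8.5,-41.8,54.9,-1.9,-2.18],[8.5,-41.8,54.9,-1.9,-2.18],[8.5,-41.8,54.9,-1.9,-2.18],[8.5,-41.8,54.9,-1.9,-2.18],[8.5,-41.8,54.9,-1.9,-2.18],[8.5,-41.8,54.9,-1.9,-2.18]]'
python3 -c "
from h import *
go([.578,-.027,.25],-2.9)"
```

```text
time: 3.2
tool_pos: [0.5147, 0.0783, 0.2473]
ee_rot: [0.365, 3.12, 0.001]
force: [-0.2, 0.1, 1.3]
finger_gap: 0.995
shift [-8.59 -8.78 -0.27] twist -0.47446818753725317 yaw 2.9087 tcp [0.5147 0.0783 0.2473] q [ 0.15  0.16 -0.21  1.2   0.   -1.19] t 3.2
 F [-0.2  0.1  1.3] T [ 0.05 -0.07  0.05] gap 0.995 tilt [-0.001  0.    -1.   ]
```

```bash
python3 -m inch '[[8.5,-8.6,-8.8,-0.3,-0.47],[8.5,-8.6,-8.8,-0.3,-0.47],[8.5,-8.6,-8.8,-0.3,-0.47],[8.5,-8.6,-8.8,-0.3,-0.47]]'
python3 -c "
from h import *
d=img('wrist','w1.png')
s=bot.read_state()
go([.578,-.027,.25],-2.9)
print(proj(d,[[.578,-.027,.1],[.578,-.027,.12],[.5835,-.197,.1]]))
cv2.imwrite('pics/w1c.png',cv2.resize(d['frame'],None,fx=1.25,fy=1.25,interpolation=cv2.INTER_CUBIC)[:,:,::-1])
for t in ['head_floor','rest_floor']: print(t,bot.boxes_of(t,'wrist')[:2])"
```

```text
time: 3.7
tool_pos: [0.5782, -0.0281, 0.25]
ee_rot: [-0.367, 3.12, 0.001]
force: [0.9, 0.4, 0.5]
finger_gap: 0.993
shift [-0.02  0.02  0.01] twist -0.007183113246473027 yaw -2.9072 tcp [ 0.5779 -0.0273  0.2501] q [-0.05  0.27 -0.07  1.24  0.   -1.85] t 3.75
 F [ 0.1 -0.   0. ] T [ 0.02 -0.03  0.04] gap 0.992 tilt [-0.     0.001 -1.   ]
[[319.76549946 189.72326812]
 [319.77619566 194.58956142]
 [358.22457692   7.72341223]]
head_floor [{'position': [315.9, 192.1], 'score': 0.95}]
rest_floor [{'position': [332.7, 102.4], 'score': 0.72}]
```

View pics/w1c.png

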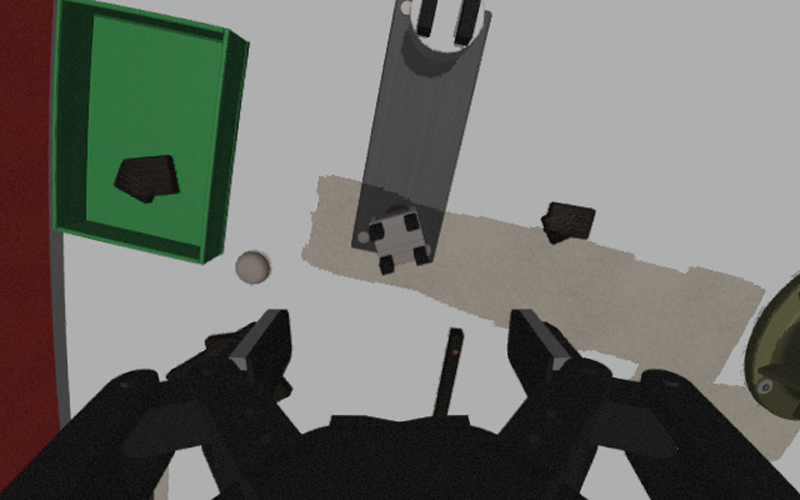

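Wrist view (800 px wide): the head is at about (399,243), with posts at (377,230), (411,222), (386,265) and (421,256). The plate edges run (396,0)-(352,245) and (490,12)-(433,262), and the fixed rest's slot is at (447,20).

```bash
python3 - <<'E'
from h import *
np.set_printoptions(precision=4,suppress=True)
d=img('wrist');f=d['frame'];g=cv2.cvtColor(f,cv2.COLOR_RGB2GRAY)
m=(g[160:230,285:355]<40).astype(np.uint8)
n,l,st,c=cv2.connectedComponentsWithStats(m)
P=[]
for i in range(1,n):
  if st[i,4]>25: p=c[i]+[285,160];P.append(onz(d,p,.114));print(p,st[i],P[-1])
P=np.array(P);print('mean',P.mean(0))
for z in P:
  for w in P:
    v=w-z;L=np.hypot(*v[:2])
    if .01<L<.034: print(np.arctan2(v[1],v[0])%(np.pi/2),L)
for a,b in[((398,10),(353,242)),((489,20),(434,260))]:
  p=onz(d,np.array(a)/1.25,.014);q=onz(d,np.array(b)/1.25,.014);v=q-p;print(p,q,'rack yaw',np.arctan2(-v[0],v[1]))
c=cv2.resize(f[150:240,270:370],None,fx=6,fy=6,interpolation=cv2.INTER_CUBIC);cv2.imwrite('pics/h1.png',c[:,:,::-1])
E
```

```text
[316.4127 164.9524] [23  2 18  7 63] [ 0.5871 -0.0514  0.114 ]
[328.5294 175.4538] [ 38   9  12  14 119] [ 0.5734 -0.0442  0.114 ]
[300.2847 183.3796] [  9  16  13  16 137] [ 0.5981 -0.0303  0.114 ]
[336.2188 202.5078] [ 46  35  13  15 128] [ 0.5595 -0.0198  0.114 ]
[308.8485 209.6818] [ 19  43  11  15 132] [ 0.584  -0.0063  0.114 ]
mean [ 0.5804 -0.0304  0.114 ]
1.0898575331002252 0.015395220140446794
1.0895361996586717 0.023763137039534005
1.089857533100225 0.015395220140446794
0.5147608390444817 0.028318449773286885
0.517695804122678 0.02808096754216573
1.0895361996586717 0.023763137039534005
0.5147608390444818 0.028318449773286885
0.5297542130409374 0.027788125364338154
0.5176958041226778 0.02808096754216573
0.5041894062529835 0.027985807932850156
0.529754213040937 0.027788125364338154
0.5041894062529835 0.027985807932850156
[ 0.6247 -0.2142  0.014 ] [0.6195 0.0113 0.014 ] rack yaw 0.022925001359951305
[ 0.5408 -0.2264  0.014 ] [0.5309 0.0104 0.014 ] rack yaw 0.041722022683624564
```

View pics/h1.png

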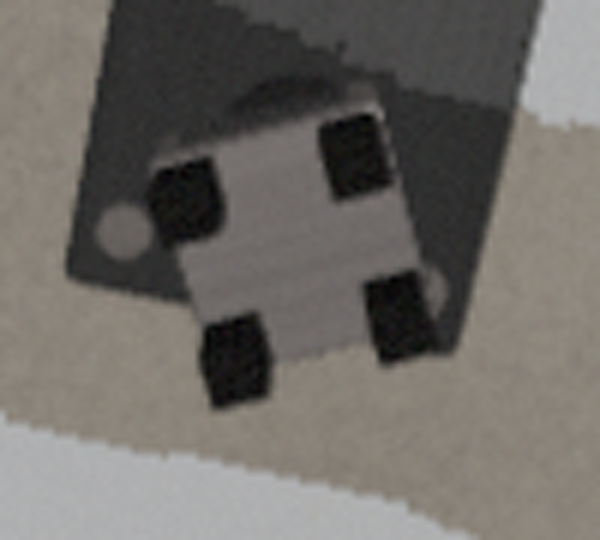

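```bash
python3 -c "
from h import *
go([.5785,-.026,.068],-2.624)"
```

```text
shift [-7.000e-02  1.000e-02  1.825e+01] twist -0.28061044499949883 yaw -2.9046 tcp [ 0.5777 -0.0264  0.2505] q [-0.05  0.27 -0.07  1.24  0.   -1.85] t 3.9
 F [0.7 0.7 0.5] T [-0.06  0.02 -0.06] gap 0.997 tilt [-0.001  0.    -1.   ]
```

```bash
python3 -m inch '[[8.5,-0.1,0,4,-0.14],[8.5,-0.1,0,8,-0.28],[8.5,-0.1,0,12,-0.28],[8.5,-0.1,0,15,-0.28],[8.5,-0.1,0,17,-0.28],[8.5,-0.1,0,18.2,-0.28],[8.5,-0.1,0,18.2,-0.28],[6,-0.1,0,18.2,-0.28],[5,-0.1,0,18.2,-0.28],[4.4,-0.1,0,18.2,-0.28]]'
python3 -c "
from h import *
go([.5785,-.026,.068],-2.624);d=img('wrist','w2.png');cv2.imwrite('pics/w2c.png',cv2.resize(d['frame'][100:400,120:520],None,fx=2,fy=2)[:,:,::-1])"
```

```text
time: 5.15
tool_pos: [0.5793, -0.0261, 0.0691]
ee_rot: [-0.802, 3.036, -0.0]
force: [-0.3, 0.1, -0.1]
finger_gap: 0.516
shift [0.06 0.05 0.11] twist -0.0007401831074393961 yaw -2.6247 tcp [ 0.5793 -0.0261  0.0691] q [-0.05  0.39 -0.33  0.85  0.   -2.13] t 5.15
 F [-0.3  0.1 -0.1] T [-0.01  0.04  0.03] gap 0.516 tilt [-0.002 -0.001 -1.   ]
```

View pics/w2c.png

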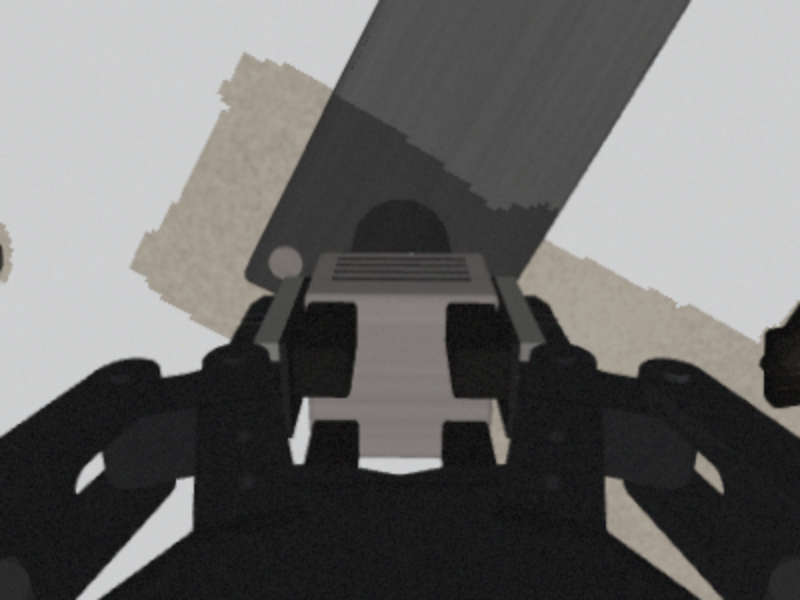

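Head (posts at about (330,345) and (475,345)) is centred and square between the pads at (270,330) and (525,330). Closing.

```bash
python3 -m inch '[[4.1,0,0,0,0],[3.9,0,0,0,0],[3.6,0,0,0,0],[3.6,0,0,0,0],[3.6,0,0,0,0]]'
python3 -c "
from h import *
go([.5785,-.026,.068],-2.624)"
```

```text
time: 5.82
tool_pos: [0.5791, -0.0262, 0.0692]
ee_rot: [-0.802, 3.036, -0.0]
force: [-2.7, -1.0, 5.9]
finger_gap: 0.462
shift [0.04 0.05 0.12] twist -0.0008617948451909996 yaw -2.6249 tcp [ 0.5791 -0.0262  0.0692] q [-0.05  0.39 -0.33  0.85  0.   -2.13] t 5.83
 F [-2.7 -1.   5.9] T [-0.2   0.5  -0.06] gap 0.462 tilt [-0.001 -0.001 -1.   ]
```

```bash
python3 -m inch '[[3.6,0,0,0.008,0.1],[3.6,0,0,0.016,0.2],[3.6,0,0,0.024,0.3],[3.6,0,0,0.032,0.4],[3.6,0,0,0.036,0.45],[3.6,0,0,0.04,0.5]]'
python3 -c "
from h import *
go([.5785,-.026,.068])"
python3 -m inch '[[3.6,0,0,0.004,0.04],[3.6,0,0,0.007,0.08],[3.6,0,0,0.01,0.12]]'
python3 -c "
from h import *
go([.5785,-.026,.068])"
```

```text
time: 6.58
tool_pos: [0.5781, -0.0266, 0.0688]
ee_rot: [0.024, -3.141, 0.001]
force: [-4.0, -2.7, 6.3]
finger_gap: 0.458
shift [-0.04  0.06  0.08] twist None yaw -3.1265 tcp [ 0.5781 -0.0266  0.0688] q [-0.05  0.39 -0.33  0.85 -0.   -1.63] t 6.58
 F [-4.  -2.7  6.3] T [-0.31  0.91  0.06] gap 0.458 tilt [ 0.    -0.001 -1.   ]
time: 6.95
tool_pos: [0.5779, -0.0266, 0.0688]
ee_rot: [-0.166, -3.137, 0.001]
force: [-2.3, -0.3, 3.9]
finger_gap: 0.458
shift [-0.06  0.06  0.08] twist None yaw 3.0356 tcp [ 0.5779 -0.0266  0.0688] q [-0.05  0.39 -0.33  0.85 -0.   -1.51] t 6.95
 F [-2.3 -0.3  3.9] T [-0.11  0.55  0.01] gap 0.458 tilt [ 0.    -0.001 -1.   ]
```

```bash
cat > t.py <<'E'
from h import *
s=bot.read_state();M=R.from_rotvec(s['ee_rot']).as_matrix();y=np.arctan2(M[1,0],M[0,0])
print('turned',round((-2.6249-y)%(2*np.pi),3),'T',np.round(s['ft_torque'],2),'F',np.round(s['force'],1),'e6',np.round(s['joint_efforts'][5],2))
E
for i in 1; do python3 -m inch '[[3.6,0,0,0.006,0.07],[3.6,0,0,0.012,0.14],[3.6,0,0,0.016,0.2]]' >/dev/null; python3 t.py
python3 -m inch '[[3.6,0,0,0.006,0.07],[3.6,0,0,0.012,0.14],[3.6,0,0,0.016,0.2]]' >/dev/null; python3 t.py; done
```

```text
turned 0.824 T [-0.02  0.61  0.08] F [-2.9 -0.4  4.2] e6 -0.41
turned 1.026 T [-0.03  0.51  0.05] F [-2.8 -0.1  3.5] e6 -0.41
```

```bash

python3 -m inch '[[3.6,0,0,0.005,0.05],[3.6,0,0,0.01,0.1],[3.6,0,0,0.012,0.15]]' >/dev/null; python3 t.py
python3 -m inch '[[3.6,0,0,0.005,0.05],[3.6,0,0,0.01,0.1],[3.6,0,0,0.012,0.15]]' >/dev/null; python3 t.py
python3 -m inch '[[3.6,0,0,0.005,0.05],[3.6,0,0,0.01,0.1],[3.6,0,0,0.012,0.15]]' >/dev/null; python3 t.py
```

```text
turned 1.178 T [0.05 0.46 0.02] F [-2.  -0.4  4. ] e6 -0.35
turned 1.328 T [0.   0.49 0.34] F [-2.6 -0.3  4.3] e6 -0.07
turned 1.479 T [-0.03  0.4   0.36] F [-2.5 -0.   3.6] e6 -0.07
```

```bash

python3 -m inch '[[3.6,0,0,0.006,0.07],[3.6,0,0,0.012,0.14],[3.6,0,0,0.017,0.21],[3.6,0,0,0.022,0.28],[3.6,0,0,0.028,0.35],[3.6,0,0,0.034,0.42],[3.6,0,0,0.04,0.48],[3.6,0,0,0.043,0.54],[3.6,0,0,0.046,0.57]]' >/dev/null; python3 t.py
python3 -m inch '[[3.6,0,0,0.002,0.03],[3.6,0,0,0.002,0.03]]' ; python3 t.py
```

```text
turned 2.049 T [0.86 0.64 0.35] F [-2.8  3.8  5.6] e6 0.2
time: 10.2
tool_pos: [0.5759, -0.0245, 0.0676]
ee_rot: [-2.208, -2.228, 0.001]
force: [-2.6, 2.6, 4.0]
finger_gap: 0.46
turned 2.078 T [0.39 0.44 0.23] F [-2.6  2.6  4. ] e6 0.35
```

```bash

python3 -m inch '[[6,0,0,0,0],[8.5,0,0,0,0],[8.5,0,0,0,0],[8.5,0,0,-5,0],[8.5,0,0,-10,0],[8.5,0,0,-14,0],[8.5,0,0,-18,0],[8.5,0,0,-18,0]]'; cat > a.py <<'E'
from h import *
np.set_printoptions(precision=4,suppress=True)
d=img('wrist');f=d['frame'];g=cv2.cvtColor(f,cv2.COLOR_RGB2GRAY)
c=proj(d,[.5775,-.0255,.11])[0].astype(int);x0,y0=c-35
m=(g[y0:y0+70,x0:x0+70]<40).astype(np.uint8)
n,l,st,ct=cv2.connectedComponentsWithStats(m)
P=np.array([onz(d,ct[i]+[x0,y0],.114) for i in range(1,n) if st[i,4]>25]);print(P)
for z in P:
  for w in P:
    v=w-z;L=np.hypot(*v[:2])
    if .024<L<.034: a=np.arctan2(v[1],v[0]);print(round((a+.7)%(np.pi/2)-.7,4),L)
import sys;cv2.imwrite('pics/'+sys.argv[1],cv2.resize(f,None,fx=1.25,fy=1.25)[:,:,::-1])
E
python3 a.py h2.png; python3 -c "
from h import *
go([.47,.222,.25],.085)"
```

```text
time: 11.2
tool_pos: [0.5788, -0.0253, 0.2513]
ee_rot: [2.211, 2.231, 0.006]
force: [-0.4, 0.9, -0.9]
finger_gap: 0.997
[[ 0.5513 -0.026   0.114 ]
 [ 0.5646 -0.0396  0.114 ]
 [ 0.5638 -0.0113  0.114 ]
 [ 0.5922 -0.0389  0.114 ]
 [ 0.5915 -0.0107  0.114 ]]
0.0298 0.02828841687404396
0.026 0.027539642061454962
0.0298 0.02828841687404396
0.0209 0.027737608139244065
0.026 0.027539642061454962
0.0228 0.028147142103174396
0.0209 0.027737608139244065
0.0228 0.028147142103174396
shift [ 2.482e+01 -1.054e+01 -2.000e-02] twist 1.4948446880976982 yaw 1.5798 tcp [ 0.5777 -0.0252  0.2491] q [-0.05  0.27 -0.07  1.24  0.   -0.05] t 11.25
 F [-0.5 -0.5 -0.5] T [ 0.02 -0.04  0.01] gap 0.991 tilt [ 0.003 -0.    -1.   ]
```

View pics/h2.png

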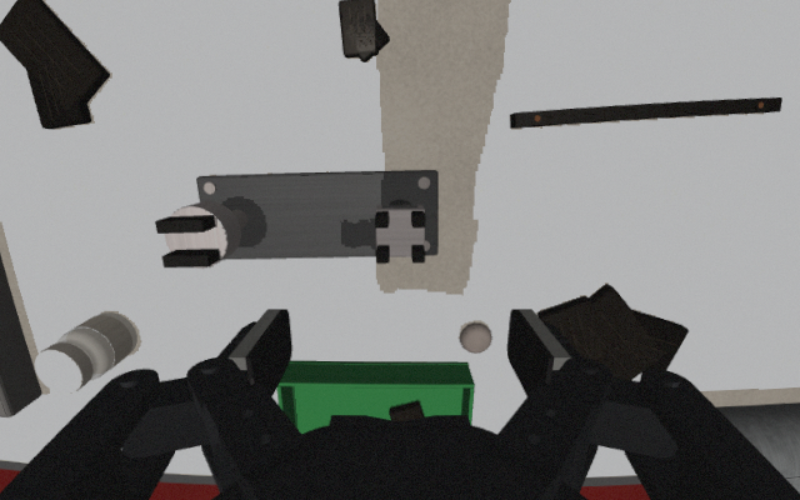

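Posts at (382,218), (418,218), (382,255) and (418,255) are now square with the plate, whose top edge runs (200,177)-(437,170). The batten's top face runs from (512,117) to (781,101).

```bash
python3 - <<'E'
from h import *
np.set_printoptions(precision=4,suppress=True)
d=img('wrist')
f=lambda p,z:onz(d,np.array(p)/1.25,z)
a=f((513,114),.018);b=f((781,98),.018);v=b-a;print('bat far top edge',a,b,np.linalg.norm(v),'yaw',np.arctan2(-v[0],v[1]))
a=f((513,127),.002);b=f((781,110),.002);v=b-a;print('bat near bottom edge',a,b,'yaw',np.arctan2(-v[0],v[1]))
for p,q in[((203,177.5),(434,170.5)),((215,260),(434,255))]:
  a=f(p,.014);b=f(q,.014);v=b-a;print('plate',a,b,np.arctan2(-v[0],v[1]))
for p in[(158,219),(214,216),(164,255),(219,251)]: print('cheek far-top',f(p,.12))
E
```

```text
bat far top edge [0.4762 0.0837 0.018 ] [0.4495 0.362  0.018 ] 0.27949840518954583 yaw 0.09568611371543338
bat near bottom edge [0.4873 0.0895 0.002 ] [0.459  0.3815 0.002 ] yaw 0.09659941404723871
plate [ 0.5392 -0.2261  0.014 ] [0.5312 0.0094 0.014 ] 0.033883673006852466
plate [ 0.6273 -0.2242  0.014 ] [0.6196 0.0124 0.014 ] 0.032653633341524824
cheek far-top [ 0.5622 -0.2099  0.12  ]
cheek far-top [ 0.5597 -0.1655  0.12  ]
cheek far-top [ 0.5908 -0.2097  0.12  ]
cheek far-top [ 0.5872 -0.1649  0.12  ]
```

```bash
python3 -m inch '[[6,6,-3,0,0.18],[6,12,-6,0,0.36],[6,18,-8,0,0.54],[6,24.7,-10.6,0,0.72],[6,24.7,-10.6,0,0.9],[6,24.7,-10.6,3,1.08],[6,24.7,-10.6,6,1.26],[6,24.7,-10.6,9,1.484],[6,24.7,-10.6,12,1.484],[6,24.7,-10.6,14,1.484]]'; python3 - <<'E'
from h import *
d=img('wrist','b1.png')
go([.469,.222,.002],.096)
cv2.imwrite('pics/b1c.png',cv2.resize(d['frame'],None,fx=1.25,fy=1.25)[:,:,::-1])
E
```

```text
time: 12.55
tool_pos: [0.466, 0.2202, 0.1054]
ee_rot: [-3.137, -0.15, 0.011]
force: [-0.2, -0.7, -0.8]
finger_gap: 0.699
shift [ 0.54 -0.19 10.13] twist -0.00027175426385106505 yaw 0.0957 tcp [0.4647 0.2197 0.1034] q [ 0.44  0.25 -0.44  0.89  0.    1.91] t 12.6
 F [-0.1 -0.5 -1.6] T [ 0.02  0.07 -0.08] gap 0.704 tilt [-0.01 -0.   -1.  ]
```

View pics/b1c.png

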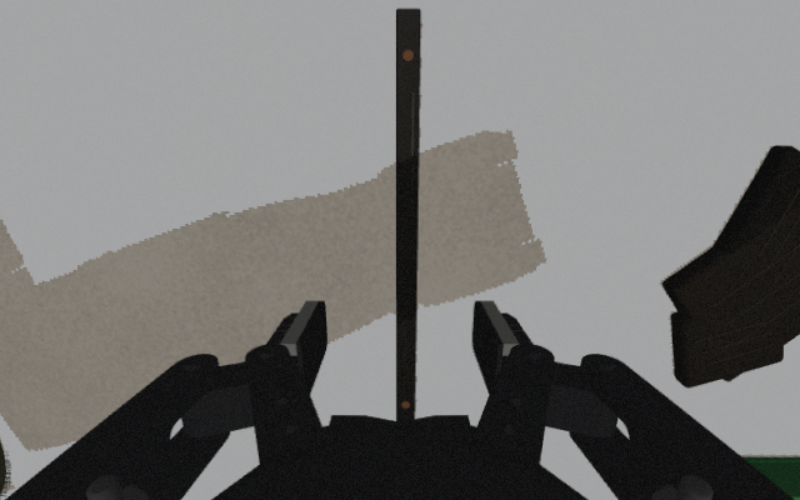

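The batten is vertical at column ~408, between the pads, with nails at (408,55) and (405,405). Next is its centre.

```bash
python3 - <<'E'
from h import *
d=img('wrist')
a=onz(d,np.array([408,55])/1.25,.018);b=onz(d,np.array([405.5,405])/1.25,.018);e=onz(d,np.array([408.5,10])/1.25,.018)
print(a,b,e,(a+b)/2,np.arctan2(-(b-a)[0],(b-a)[1]))
m=(a+b)/2; go([m[0],m[1],.002],np.arctan2(-(b-a)[0],(b-a)[1]))
E
```

```text
[0.45801688 0.33877922 0.018     ] [0.48001382 0.10707711 0.018     ] [0.45593798 0.36206382 0.018     ] [0.46901535 0.22292817 0.018     ] -3.0469400424920257
shift [ 0.53 -0.27 10.29] twist -3.140446665628369 yaw 0.0958 tcp [0.465  0.2198 0.1049] q [ 0.44  0.25 -0.44  0.89  0.    1.91] t 12.65
 F [-0.2 -0.8 -0.3] T [ 0.03 -0.    0.08] gap 0.701 tilt [-0.009 -0.001 -1.   ]
```

```bash
python3 -m inch '[[6,0.5,-0.3,3,0],[6,0.5,-0.3,6,0],[6,0.5,-0.3,8.5,0],[6,0.5,-0.3,9.5,0],[5,0.5,-0.3,10,0],[3,0.5,-0.3,10.1,0],[2,0.5,-0.3,10.1,0],[1.6,0.5,-0.3,10.1,0]]'; python3 -c "
from h import *
go([.469,.2229,.002],.0957)"
```

```text
time: 13.65
tool_pos: [0.4692, 0.2234, 0.0045]
ee_rot: [-3.137, -0.15, 0.013]
force: [-0.2, -0.2, -0.0]
finger_gap: 0.189
shift [-0.03  0.05  0.25] twist 0.0001131040892405899 yaw 0.0958 tcp [0.4692 0.2234 0.0045] q [ 0.44  0.38 -0.53  0.67  0.    1.92] t 13.65
 F [-0.2 -0.2 -0. ] T [-0.05 -0.02  0.02] gap 0.189 tilt [-0.008 -0.001 -1.   ]
```

```bash
python3 -m inch '[[1.6,0,0,0.15,0],[1.2,0,0,0.15,0],[1.0,0,0,0.15,0],[1.0,0,0,0.15,0],[1.0,0,0,0.15,0]]'; python3 -c "
from h import *
go([.469,.2229,.002],.0957)"
```

```text
time: 14.28
tool_pos: [0.4696, 0.2236, 0.0035]
ee_rot: [-3.137, -0.15, 0.012]
force: [-1.0, -0.5, 5.4]
finger_gap: 0.143
shift [-0.07  0.07  0.15] twist 5.803412558158527e-05 yaw 0.0958 tcp [0.4696 0.2236 0.0035] q [ 0.44  0.38 -0.53  0.67  0.    1.92] t 14.28
 F [-1.  -0.5  5.4] T [-0.08  0.13 -0.  ] gap 0.143 tilt [-0.008 -0.001 -1.   ]
```

```bash
python3 -m inch '[[1.0,0,0,-0.5,0],[1.0,0,0,-2,0],[1.0,0,0,-5,0],[1.0,0,0,-9,0],[1.0,0,0,-13,0],[1.0,0,0,-16,0],[1.0,0,0,-17,0],[1.0,0,0,-17,0]]'; python3 -c "
from h import *
go([.580,-.1105,.175],.033)"
```

```text
time: 15.28
tool_pos: [0.4711, 0.2236, 0.1738]
ee_rot: [-3.137, -0.15, 0.011]
force: [0.1, -0.3, -1.5]
finger_gap: 0.143
shift [ 7.65 34.3  -0.23] twist 0.06273591177942484 yaw 0.0957 tcp [0.4711 0.2236 0.1738] q [ 0.44  0.2  -0.33  1.05  0.    1.92] t 15.28
 F [ 0.1 -0.3 -1.5] T [ 0.03 -0.03  0.01] gap 0.143 tilt [-0.007 -0.002 -1.   ]
```

```bash
python3 -m inch '[[1.0,0.6,3,-0.2,0.01],[1.0,1.6,7,-0.2,0.02],[1.0,2.7,12,-0.2,0.03],[1.0,3.8,17,-0.2,0.04],[1.0,4.9,22,-0.2,0.05],[1.0,6,27,-0.2,0.063],[1.0,7,31,-0.2,0.063],[1.0,7.5,33.5,-0.2,0.063],[1.0,7.7,34.3,-0.2,0.063],[1.0,7.7,34.3,-0.2,0.063]]'; python3 - <<'E'
from h import *
d=img('wrist')
go([.580,-.1105,.1035],.033)
cv2.imwrite('pics/p1.png',cv2.resize(d['frame'],None,fx=1.25,fy=1.25)[:,:,::-1])
u=np.array([-np.sin(.033),np.cos(.033),0]);h=np.array([.577,-.0255,.1])
print(proj(d,[h,h-.17*u])*1.25)
E
```

```text
time: 16.52
tool_pos: [0.5798, -0.1101, 0.1736]
ee_rot: [-3.139, -0.051, 0.014]
force: [-0.4, 0.4, -2.3]
finger_gap: 0.148
shift [0.07 0.1  7.04] twist 0.00014354238867264613 yaw 0.0331 tcp [ 0.5798 -0.1096  0.1739] q [-0.19  0.33 -0.16  1.09  0.    1.35] t 16.57
 F [-0.9 -0.4 -1.6] T [-0.   -0.02  0.02] gap 0.143 tilt [-0.008 -0.002 -1.   ]
[[399.14939856 117.00363821]
 [399.19509568 382.07965019]]
```

View pics/p1.png

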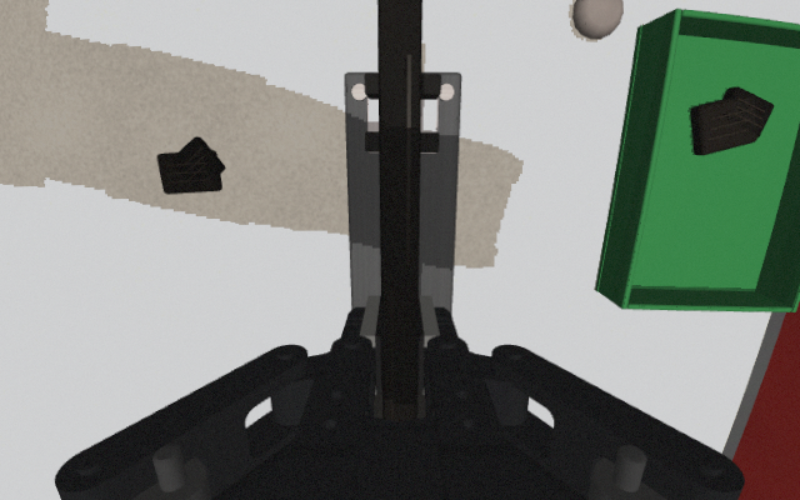

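Wrist view: the batten at columns 379-422 lies over the head posts, which span about 365-440. The head looks 1-2 mm to tool +x, so I'll measure it.

```bash
python3 - <<'E'
from h import *
d=img('wrist');g=cv2.cvtColor(d['frame'],cv2.COLOR_RGB2GRAY)
for r in (70,75,110,114): print(r,g[r,285:360].tolist())
s=bot.read_state();M=R.from_rotvec(s['ee_rot']).as_matrix()
def tool(p): return M.T@(p-s['tool_pos'])
S=img('scene','s2.png');T=img('side','t2.png')
c1=cv2.resize(S['frame'][150:300,210:360],None,fx=4,fy=4,interpolation=cv2.INTER_CUBIC)
cv2.imwrite('pics/p2.png',c1[:,:,::-1])
# predicted tool-x for pixel col at head, by z=.12 plane
for c in (300,320,340): print(c,tool(onz(d,(c,112),.12)))
E
```

```text
70 [190, 190, 191, 189, 190, 192, 154, 62, 37, 37, 37, 38, 40, 36, 33, 37, 36, 35, 19, 23, 19, 32, 28, 32, 31, 25, 34, 31, 27, 28, 31, 29, 24, 32, 33, 32, 23, 30, 30, 34, 40, 56, 63, 56, 31, 30, 34, 31, 31, 24, 22, 24, 19, 27, 35, 36, 35, 40, 37, 40, 40, 36, 34, 28, 30, 35, 32, 80, 162, 187, 188, 189, 190, 187, 189]
75 [200, 200, 199, 199, 200, 200, 201, 76, 33, 33, 29, 30, 34, 28, 30, 28, 35, 24, 23, 22, 29, 28, 27, 25, 34, 23, 30, 30, 34, 32, 29, 27, 29, 29, 31, 27, 26, 33, 28, 30, 42, 63, 63, 59, 31, 30, 35, 31, 34, 26, 25, 17, 18, 27, 30, 30, 36, 39, 33, 31, 40, 36, 38, 35, 33, 37, 37, 122, 179, 196, 195, 198, 195, 197, 196]
110 [55, 54, 57, 57, 60, 57, 55, 28, 22, 27, 23, 29, 28, 33, 29, 27, 27, 29, 22, 14, 24, 28, 12, 23, 21, 25, 18, 21, 26, 19, 17, 18, 24, 27, 25, 22, 21, 19, 17, 20, 23, 25, 33, 25, 22, 16, 23, 24, 19, 16, 16, 22, 30, 26, 24, 29, 23, 25, 28, 21, 25, 22, 26, 28, 22, 27, 46, 59, 61, 57, 60, 62, 61, 58, 60]
114 [55, 58, 56, 60, 58, 58, 54, 35, 24, 23, 30, 28, 28, 26, 27, 32, 28, 25, 21, 19, 14, 20, 24, 29, 24, 26, 19, 24, 25, 26, 22, 25, 20, 21, 19, 21, 24, 25, 24, 15, 24, 38, 32, 29, 27, 25, 19, 28, 18, 21, 15, 21, 24, 29, 29, 26, 29, 28, 25, 28, 28, 25, 23, 24, 23, 36, 47, 59, 63, 57, 59, 61, 60, 58, 60]
300 [-0.01193771 -0.07145838  0.0544131 ]
320 [ 0.00091927 -0.0714414   0.05431092]
340 [ 0.01376393 -0.07145207  0.05420889]
```

```bash
python3 -m inch '[[1.0,0.11,0.1,1,0],[1.0,0.11,0.1,2.5,0],[1.0,0.11,0.1,4,0],[1.0,0.11,0.1,4.4,0],[1.0,0.11,0.1,4.4,0]]'; python3 - <<'E'
from h import *
d=img('wrist','p3.png');g=cv2.cvtColor(d['frame'],cv2.COLOR_RGB2GRAY)
go([.580,-.1105,.1035],.033)
S=img('scene');T=img('side')
c1=cv2.resize(S['frame'][195:295,230:330],None,fx=4,fy=4,interpolation=cv2.INTER_CUBIC)
c2=cv2.resize(d['frame'][0:240,220:420],None,fx=2,fy=2)[:400]
c2=cv2.copyMakeBorder(c2,0,400-c2.shape[0],0,0,cv2.BORDER_CONSTANT)
cv2.imwrite('pics/p4.png',np.hstack([c1,c2])[:,:,::-1])
E
```

```text
time: 17.35
tool_pos: [0.5806, -0.1102, 0.13]
ee_rot: [-3.139, -0.054, 0.013]
force: [0.1, 0.7, -1.1]
finger_gap: 0.147
shift [-0.09  0.02  2.71] twist 0.0010585019889437497 yaw 0.0341 tcp [ 0.5811 -0.1103  0.1306] q [-0.19  0.36 -0.22  1.   -0.    1.35] t 17.4
 F [ 0.1 -0.1 -0.6] T [ 0.04 -0.01  0.03] gap 0.142 tilt [-0.007 -0.002 -1.   ]
```

View pics/p4.png

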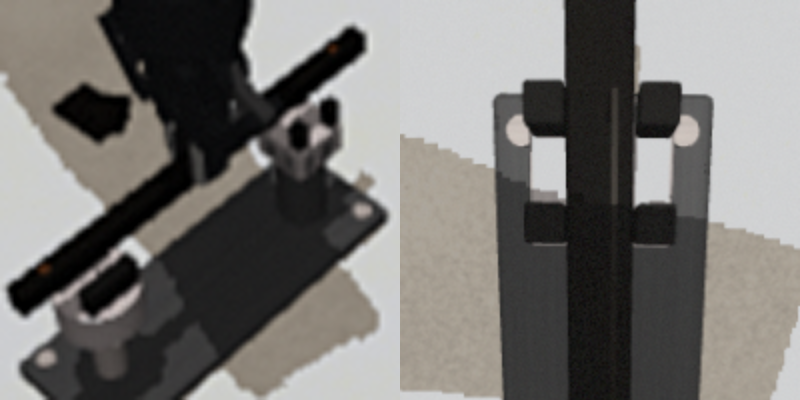

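The wrist crop (right half) shows the post pair spanning 523-681, centred at 602, and the batten at 566-636, centred at 601. It is aligned, so I'm lowering slowly.

```bash
python3 -m inch '[[1.0,0,0,0.4,0],[1.0,0,0,0.8,0],[1.0,0,0,1.1,0],[1.0,0,0,1.3,0],[1.0,0,0,1.3,0]]'; python3 -c "
from h import *
go([.580,-.1105,.1035],.033)"
python3 -m inch '[[1.0,0,0,0.3,0],[1.0,0,0,0.6,0],[1.0,0,0,0.8,0],[1.0,0,0,1.0,0],[1.0,0,0,1.1,0],[1.0,0,0,1.1,0]]'; python3 -c "
from h import *
go([.580,-.1105,.1035],.033)"
```

```text
time: 18.12
tool_pos: [0.5812, -0.1103, 0.1179]
ee_rot: [-3.14, -0.053, 0.01]
force: [0.8, -0.0, -0.9]
finger_gap: 0.149
shift [-0.12  0.01  1.44] twist 0.0010500990696700185 yaw 0.0341 tcp [ 0.5812 -0.1103  0.1179] q [-0.19  0.37 -0.23  0.97 -0.    1.35] t 18.12
 F [ 0.8 -0.  -0.9] T [ 0.02 -0.04 -0.01] gap 0.149 tilt [-0.007 -0.001 -1.   ]
time: 18.88
tool_pos: [0.5811, -0.1103, 0.1069]
ee_rot: [-3.14, -0.054, 0.011]
force: [0.5, -0.2, -1.0]
finger_gap: 0.149
shift [-0.11  0.02  0.34] twist 0.0011077185581367388 yaw 0.0341 tcp [ 0.5811 -0.1103  0.1069] q [-0.19  0.38 -0.25  0.95 -0.    1.35] t 18.88
 F [ 0.5 -0.2 -1. ] T [ 0.01  0.02 -0.04] gap 0.149 tilt [-0.007 -0.001 -1.   ]
```

No contact yet, so I'm creeping down onto the floors.

```bash
python3 -m inch '[[1.0,0,0,0.1,0],[1.0,0,0,0.2,0],[1.0,0,0,0.25,0],[1.0,0,0,0.25,0]]'
python3 -m inch '[[1.0,0,0,0.05,0],[1.0,0,0,0.1,0],[1.0,0,0,0.1,0]]'
python3 -c "
from h import *
go([.580,-.1105,.1035],.033)"
```

```text
time: 19.38
tool_pos: [0.5811, -0.1103, 0.1043]
ee_rot: [-3.14, -0.053, 0.011]
force: [0.2, -0.1, -0.3]
finger_gap: 0.141
time: 19.75
tool_pos: [0.5811, -0.1103, 0.1035]
ee_rot: [-3.14, -0.054, 0.01]
force: [-0.9, -0.3, 1.2]
finger_gap: 0.147
shift [-0.11  0.02 -0.  ] twist 0.0010818490749353593 yaw 0.0341 tcp [ 0.5811 -0.1103  0.1035] q [-0.19  0.38 -0.25  0.94 -0.    1.35] t 19.75
 F [-0.9 -0.3  1.2] T [-0.01  0.13 -0.07] gap 0.147 tilt [-0.007 -0.001 -1.   ]
```

```bash
python3 -m inch '[[1.0,0,0,0.04,0],[1.0,0,0,0.04,0]]'
python3 -m inch '[[1.6,0,0,0,0],[2.2,0,0,0,0],[3.5,0,0,0,0],[5,0,0,0,0],[5,0,0,0,0],[5,0,0,-3,0],[5,0,0,-7,0],[5,0,0,-12,0],[5,0,0,-15,0],[5,0,0,-15,0]]'
python3 - <<'E'
from h import *
d=img('wrist')
S=img('scene');T=img('side')
c1=cv2.resize(S['frame'][195:295,230:330],None,fx=4,fy=4,interpolation=cv2.INTER_CUBIC)
c2=cv2.resize(T['frame'][210:310,300:400],None,fx=4,fy=4,interpolation=cv2.INTER_CUBIC)
cv2.imwrite('pics/f1.png',np.hstack([c1,c2])[:,:,::-1])
cv2.imwrite('pics/f2.png',cv2.resize(d['frame'],None,fx=1.25,fy=1.25)[:,:,::-1])
E
```

```text
time: 20.0
tool_pos: [0.5811, -0.1103, 0.1035]
ee_rot: [-3.14, -0.053, 0.01]
force: [-1.9, 1.0, 4.8]
finger_gap: 0.143
time: 21.25
tool_pos: [0.5838, -0.1108, 0.2565]
ee_rot: [-3.141, -0.053, 0.002]
force: [0.3, 0.2, 0.4]
finger_gap: 0.59
```

View pics/f1.png

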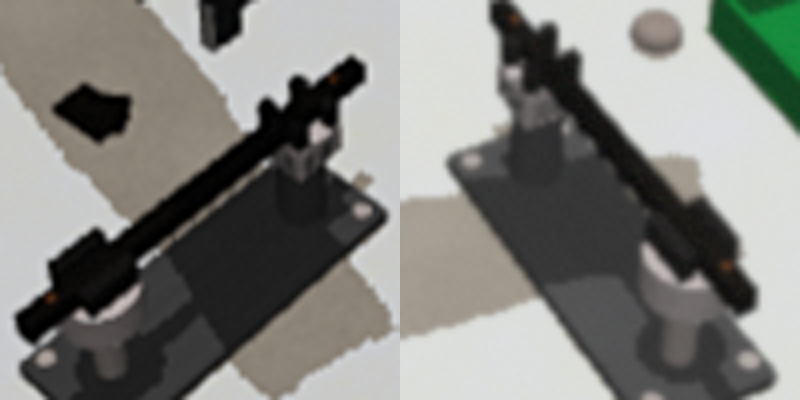

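View pics/f2.png

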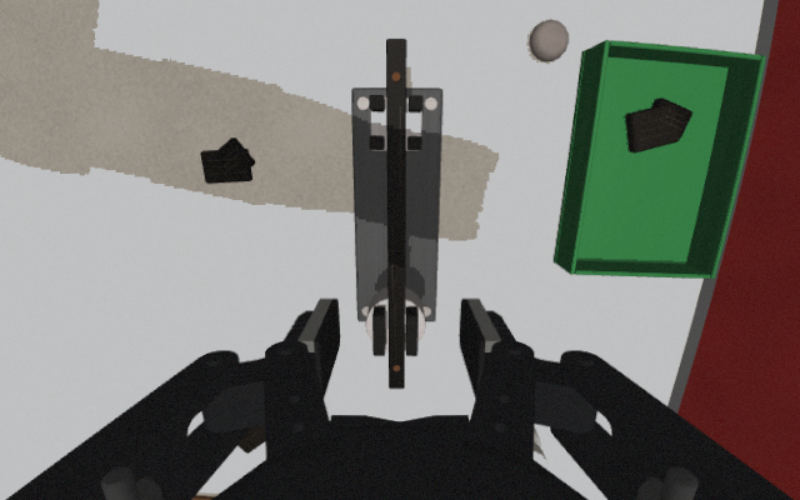

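```bash
python3 - <<'E'
from h import *
d=img('wrist');f=lambda p,z:onz(d,np.array(p)/1.25,z)
a,b=f((396.5,77),.118),f((396,368),.118);h=[f(p,.12) for p in[(377,103),(415,103),(377,143),(414,143)]]
c=[f(p,.12) for p in[(378,331),(412,331)]]
print((a+b)/2,'head',np.mean(h,0),'rest',np.mean(c,0),'mid',(np.mean(h,0)+np.mean(c,0))/2)
s=bot.read_state();print(s['force'],s['time']);print(bot.close_job())
E
```

```text
[ 0.57880721 -0.1092323   0.118     ] head [ 0.57577693 -0.02527672  0.12      ] rest [ 0.58038384 -0.18797607  0.12      ] mid [ 0.57808039 -0.10662639  0.12      ]
[-0.20464193  0.87634654 -0.42058607] 21.45
the job is handed in; nothing more can be done
None
```

The head is screwed down to its lined-up position, the batten lies in the slots of both rests, and I handed the job in at about 21.5 s.

- **Head:** I turned it clockwise. The torque rose from about 0.05 to 0.35 N m between 1.18 and 1.33 rad, where the washer gripped. I carried on to 2.08 rad, the next lined-up position plus about 0.02 rad for spring-back, and let go. The head then measured about 0.025 rad against about 0.033 rad for the rack, so it is lined up within about 0.01 rad. I did not turn it back.
- **Batten:** I set it down with about 5 N at most and released it. The last pictures show it between the cheeks of the fixed rest and the posts of the head. I did not measure its height on the floors after release. It touched down at the expected height of 100 mm above the table.
- **Centring:** The batten's middle is within about 3 mm of the midpoint between the posts. The pixel estimate of the fixed rest disagrees with the rack's geometry by about 7 mm along the rack, so I relied on the known geometry there.
- **Bystanders:** I did not notice anything displaced. I only looked at the pictures for this and did not measure their positions again. The gripper ended clear of everything, about 15 cm above the batten.

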